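Scoop and strike off four toy wheels

ROBOT

A 6-joint arm with a two-finger parallel gripper is mounted at the origin on the work surface. World frame = base frame: x ahead of the robot, y to its left, z up, the work surface at z = 0. Lengths are in m, angles in rad, forces in N, time in s.
With the tool pointing down it reaches from about 0.375 to 0.9 m from the base axis. Payload 3.1 kg.
Tool frame: the origin (TCP) lies at the very end of the fingers, on their centre line; the grasp point (between the pads) lies r.grip_point_offset behind it (r.grip_point_offset is the distance from the TCP to the grasp point, in m); z points along the fingers, y is the line along which they close (so a half turn about z gives the same grasp; the last joint's range is limited). The gripper opens to 85 mm and grips with 20 to 120 N. Pads are 22 mm wide; open, the fingers measure 114 mm over their backs; the gripper's body (76 mm by 85 mm) begins 54 mm behind the grasp point. The pads swing forward as they close: fully open they stand 13 mm farther back than shut.
Start: joints at [1.141, 0.527, 1.433, -0, 1.181, -0.178], TCP at [0.156, 0.605, 0.231] pointing down, gripper open.
Joint ranges: [-3.08, 3.08], [-0.75, 2.2], [0.22, 2.44], [-1.43, 4.57], [0, 2.65], [-2.85, 2.85]. Speed limits (rad/s): [2.79, 2.79, 3.14, 3.14, 3.14, 3.14].

INTERFACE

Orientations are given as [roll, pitch, yaw] about the fixed x, y, z axes, in that order (R = Rz(yaw) Ry(pitch) Rx(roll)).
In Python, from plant import r gives the robot as it stands.
- The arm moves only by the tool jog_arm, never from a script. Its argument "steps" is a list of rows, each a list of 5 numbers: the shift along the tool's x, y, z in m, then the turn about the tool's z in degrees, then the opening, from 0 (shut) to 1 (fully open). In form: [[dx, dy, dz, yaw, hand], ...]. A call has 1 to 10 rows; each row shifts and turns the commanded pose from where the row before left it, along the tool's axes as they then stand; what a row does not reach is not made up. A row lasts 1/10 s, in which the tool goes at most 50 mm and 8.59 degrees, less where a joint would pass 70% of its speed; a pose out of reach is approached as far as the arm can. A call with a gripper value outside its range is refused whole. The fingers move at their own pace and stop on an object; "grip_force" is the grip in N (left out, the last holds). Time passes only in rows, so rows that do not move let the fingers close. It gives the time, the measured TCP pose, the force, the opening and the grip force at its end, in the units of the state.
- r.observe(): the state, without advancing time (a new reading comes with each control period).
- r.grab_frame(name): name is "side" or "top"; returns a dict with "image" (384x512x3 uint8, red, green, blue), "fx", "fy", "cx", "cy" (pixels), "R" (3x3) and "t" (3): a world point X has camera coordinates R X + t. Camera axes: x right, y down, z forward; pixel columns grow to the right and rows downward; lengths in m; the calibration is good to about 2 mm. A picture is of the moment at which its call begins. There is no depth.
- r.finish_job(): hands the job in; it is judged then, once.
The state is a dict: "clock": time; "joint_pos": joint angles; "qvel": joint speeds; "joint_torque": joint torques, N m; "eef_pos": TCP position; "tcp_rot": TCP orientation; "force": force on the tool from outside, world axes, zero at the start; "ft_torque": the same for the moment, N m; "finger_gap": finger opening in m; "gripper_force": force on a finger pad.
Only numpy, scipy, OpenCV 4.12 (cv2) and the standard library are available. Lean on these libraries where they do the work, as an engineer would, in place of code of your own. Each camera call takes 0.05 s, during which the arm holds its last target. There are 200 camera calls.

TASK

Take the orange-handled scoop by its handle, slide it in under the wooden wheels on the rack and lift all six off together, heaped. Then draw the heaped scoop crosswise under the red strike bar so that the bar pushes the two wheels above the rim off into the grey bin and a level load of four stays in the scoop. Set the scoop with its four wheels upright back on the green mat, and leave the blue-handled scoop where it is.

Things in the scene. Friction and masses are not known exactly. Their poses are not given: they have to be found in the camera images.
- scoop_handle (a point): Middle of the upright square orange handle (24 x 24 mm, top 25 mm higher, underside of scoop 115 mm lower) of an aluminium measuring scoop, 0.32 kg, standing on the mat. x points from the handle to the scoop's open mouth, z up. Pocket ahead of the handle: inner face of its back wall at x = +30 mm, tips at x = +155 mm; inner width 54 mm, outer 64 mm.
- scoop: The same scoop, same axes; origin on its underside, 30 mm ahead of the handle's axis, below the back wall's inner face. Floor 5 mm thick: two flat tines with a 26 mm slot between, open at the mouth, ending at the back wall; 3 mm nubs at the tips. Side and back walls end 33 mm above the underside. Holds two wheels in a row, two deep: the second layer stands 8 mm over the rim.
- blue_scoop_handle (a point): Middle of the blue handle of a shallower scoop of the same plan with an unslotted floor, beside the orange one on the mat; its handle's top is 95 mm above its underside. Not needed.
- rack: Fixed plywood wheel rack; origin on the bench. An upright rib 12 mm wide runs along x from -50 to +100 mm, top 55 mm above the bench; on it two stacks of three wheels, at x = -23.5 and +23.5 mm, overhang both sides. Base board 10 mm thick, x -60 to +120 mm; back board from x = +100 mm. The scoop enters from the -x end, level, rib in its slot, floor below the wheels, then lifts.
- bin: Grey open return bin, fixed, 170 mm (x) by 200 mm (y), walls 50 mm high and 5 mm thick; origin at the centre of its underside on the bench. The strike bar stands over its middle.
- strike_bar: Red straight level blade, 6 mm thick, 25 mm tall, fixed over the bin along x; origin on its lower edge over the bin's centre, 120 mm above the bench. Free end at x = -75 mm (robot side), post 30 mm wide from x = +90 mm. The scoop passes beneath it along y from either side, mouth to the post, handle beyond the free end; the lower edge should meet the top layer's middle.
- mat: Green mat, 210 mm (x) by 270 mm (y), 5 mm thick, fixed; origin at the centre of its underside. The two scoops stand on it.
- wheel1: Round beech toy-truck wheel, a flat disc 44 mm across and 18 mm thick, 18 g or so, lying flat with its dark hub up; its origin is the centre of its underside. Starts as bottom of the stack at the rack's near (-x) end.
- wheel2: A wheel like wheel1. Starts as bottom of the stack at the far end.
- wheel3: A wheel like wheel1. Starts as middle of the near stack.
- wheel4: A wheel like wheel1. Starts as middle of the far stack.
- wheel5: A wheel like wheel1. Starts as top of the near stack.
- wheel6: A wheel like wheel1. Starts as top of the far stack.
Mind the look-alikes: they are no part of the job. What is shaped like the wheel6 but turquoise or yellow is not meant.

How it is judged:
By the outcome, as a careful person would: the job done as asked, in the order asked, and still so for the second after the job is handed in, with the robot touching nothing.
It also fails if it takes over 72 s, if anything falls off the work surface, if the arm or the gripper's body presses on something with over 40 N, if the wrist force passes 120 N, or if a joint passes its speed limit or range.

## Working session

There is one attempt and no reset: what is moved stays moved. The work goes in short steps, Python scripts to look and compute and a tool call to move; the robot and the scene stay as the last step left them, time stands still between calls to the robot, and variables do not carry over. Pictures are saved under pics/ and viewed, at most 10 in all, crops included, and the job is handed in when it is done.

Besides the shell and the picture viewer there is one more tool, called after "Emit:" by a JSON object that holds its "op" and its "data". jog_arm: Moves the arm, as the interface text tells. Its arguments: {"type":"object","properties":{"steps":{"type":"array"},"grip_force":{"type":"number"}},"required":["steps"]}

```bash
mkdir -p pics; python3 - <<'E'
from plant import r
import cv2,numpy as np,pickle
o=r.observe(); print(o, r.grip_point_offset)
for n in("side","top"):
    f=r.grab_frame(n); pickle.dump(f,open(f"pics/{n}0.pkl","wb"))
    cv2.imwrite(f"pics/{n}0.png",cv2.resize(f["image"][:,:,::-1],(800,600),interpolation=cv2.INTER_CUBIC)); print(n,f["fx"],f["cx"],f["cy"],f["R"],f["t"])
E
```

```text
{'clock': 0.0, 'joint_pos': array([ 1.14052048e+00,  5.28484048e-01,  1.43391618e+00, -1.61869611e-05,
        1.18141748e+00, -1.78484710e-01]), 'qvel': array([ 2.97587823e-04,  1.09169189e-04,  1.23984797e-03,  2.30162842e-03,
       -1.22013790e-04, -3.91998897e-05]), 'joint_torque': array([ 6.57410292e-04, -4.42348981e+01, -1.78023577e+01, -1.64447497e-04,
        8.43127171e-03,  7.79646854e-06]), 'eef_pos': array([0.15536889, 0.6046264 , 0.23031824]), 'tcp_rot': array([-3.13940028e+00, -3.80310156e-04,  2.88980726e+00]), 'force': array([ 1.0576742 , -0.28438712,  0.23264601]), 'ft_torque': array([ 0.01907005, -0.02227085, -0.03828415]), 'gripper_force': 0.0, 'finger_gap': 0.08549126729555898} 0.0187
side 377.9269709808685 255.7277300998939 192.75927623727267 [[-0.99932636 -0.03172436 -0.01844976]
 [-0.00275853  0.56624063 -0.82423537]
 [ 0.03659534 -0.82362924 -0.5659467 ]] [0.57789884 0.07440109 1.0760809 ]
top 370.44485291761566 254.13646526204124 194.14626776211136 [[-0.01620961 -0.99986719 -0.00168699]
 [-0.98377248  0.01625016 -0.17868305]
 [ 0.17868674 -0.00123677 -0.98390524]] [0.02405094 0.59790255 1.09939039]
```

View pics/side0.png

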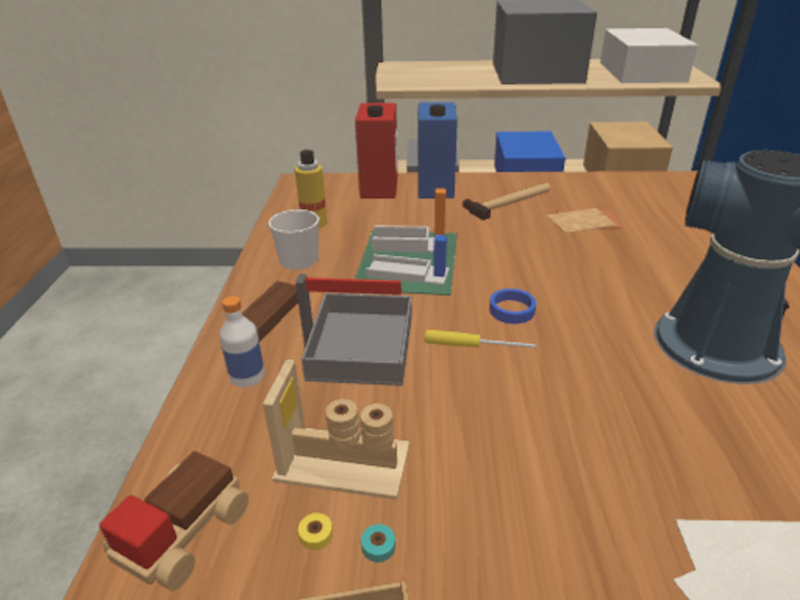

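View pics/top0.png

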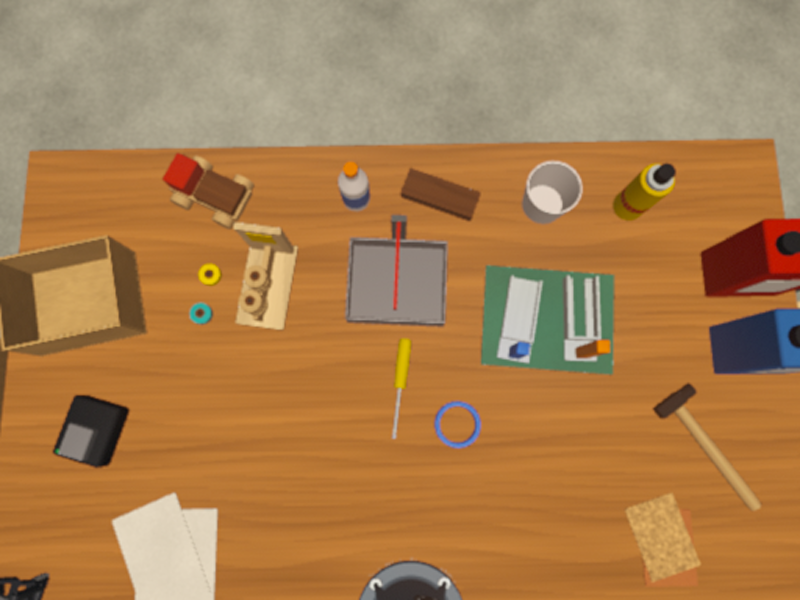

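```bash
python3 - <<'E'
import cv2,numpy as np,pickle
I={n:pickle.load(open(f"pics/{n}0.pkl","rb"))["image"][:,:,::-1].copy() for n in("side","top")}
def crop(n,x0,x1,y0,y1,s):
    c=cv2.resize(I[n][y0:y1,x0:x1],None,fx=s,fy=s,interpolation=cv2.INTER_CUBIC)
    for x in range(-(-x0//10)*10,x1,10):
        p=int((x+.5-x0)*s); cv2.line(c,(p,0),(p,6),(0,0,0),1); cv2.putText(c,str(x),(p-9,16),0,.33,(255,255,255),1)
    for y in range(-(-y0//10)*10,y1,10):
        p=int((y+.5-y0)*s); cv2.line(c,(0,p),(6,p),(0,0,0),1); cv2.putText(c,str(y),(7,p+4),0,.33,(255,255,255),1)
    return c
cv2.imwrite("pics/A.png",np.hstack([crop("top",308,396,165,240,5),crop("side",226,296,115,190,5)]))
cv2.imwrite("pics/B.png",crop("top",145,290,135,215,5.5))
cv2.imwrite("pics/C.png",crop("side",165,270,170,320,4))
E
```

```text
(no output)
```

View pics/A.png

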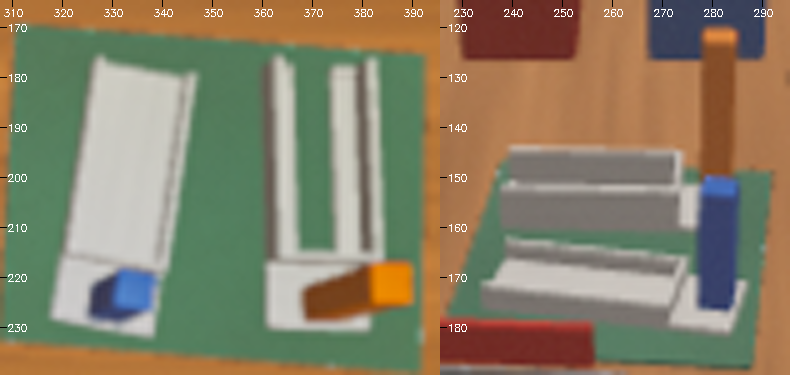

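View pics/B.png

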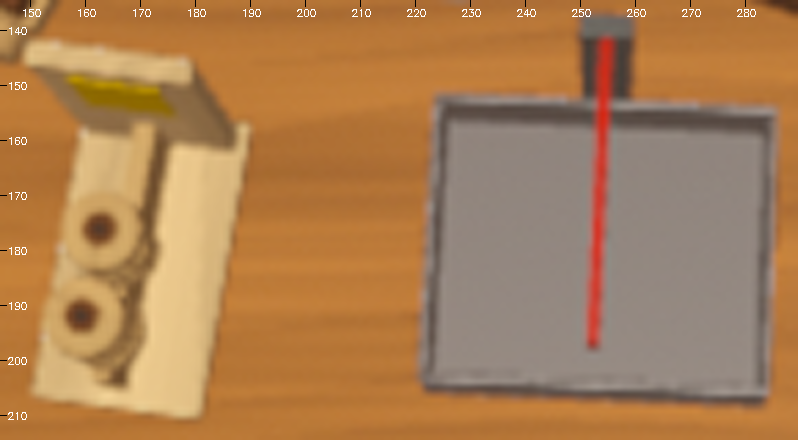

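View pics/C.png

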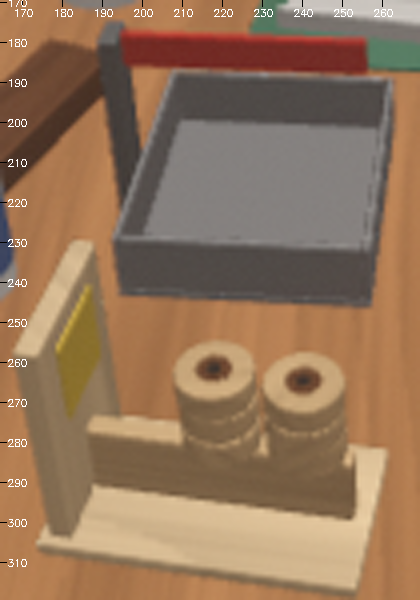

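```bash
cat > h.py <<'E'
import numpy as np,pickle
from scipy.optimize import least_squares
F={n:pickle.load(open(f"pics/{n}0.pkl","rb")) for n in("side","top")}
def proj(n,X,F=F):
    f=F[n]; c=np.asarray(X)@np.array(f["R"]).T+f["t"]
    return np.c_[f["fx"]*c[:,0]/c[:,2]+f["cx"],f["fy"]*c[:,1]/c[:,2]+f["cy"]]
At=lambda x,y:(x/5+307.5,y/5+164.5); As=lambda x,y:((x-440)/5+225.5,y/5+114.5)
B=lambda x,y:(x/5.5+144.5,y/5.5+134.5); C=lambda x,y:(x/4+164.5,y/4+169.5)
def fit(name,pts,x0,freez=True,F=F):
    # pts: (view, localXYZ mm, pixel)
    def P(p):
        c,s=np.cos(p[2]),np.sin(p[2]); L=np.array([q[1] for q in pts])/1e3
        return np.c_[p[0]+c*L[:,0]-s*L[:,1],p[1]+s*L[:,0]+c*L[:,1],L[:,2]+(p[3] if freez else 0)]
    def res(p):
        W=P(p); return np.concatenate([proj(q[0],W[i:i+1],F)[0]-q[2] for i,q in enumerate(pts)])
    s=least_squares(res,x0 if freez else x0[:3],loss="soft_l1")
    print(name,np.round(s.x,4),"yawdeg",round(np.degrees(s.x[2]),2)); print(np.round(res(s.x).reshape(-1,2),1).tolist()); return s.x
E
python3 - <<'E'
from h import *
# handle: local origin handle mid
h=[(t,(a,b,25),f(*p)) for t,f,a,b,p in [("top",At,12,12,(371,261)),("top",At,12,-12,(411,261)),("top",At,-12,-12,(413,304)),("top",At,-12,12,(373,306)),
 ("side",As,12,-12,(704,29)),("side",As,-12,-12,(736,29)),("side",As,-12,12,(738,45)),("side",As,12,12,(702,45))]]
fit("handle",h,[.5,-.35,0,.12])
w=[("top",(155,-32,-82),At(377,57)),("top",(25,-32,-82),At(383,260)),
 ("side",(155,32,-82),As(503,188)),("side",(25,32,-82),As(679,191)),("side",(155,-32,-82),As(510,148)),("side",(25,-32,-82),As(682,152)),("side",(155,32,-115),As(502,226)),("side",(25,32,-115),As(678,229))]
fit("scoop",h+w,[.5,-.35,0,.12])
fit("wheels",[("top",(23.5,0,109),B(99,228)),("top",(-23.5,0,109),B(81,316)),("side",(23.5,0,109),C(214,367)),("side",(-23.5,0,109),C(303,380))],[.6,.3,0,0])
fit("rack",[("top",(23.5,0,109),B(99,228)),("top",(-23.5,0,109),B(81,316)),("side",(23.5,0,109),C(214,367)),("side",(-23.5,0,109),C(303,380)),
 ("side",(-50,6,55),C(352,460)),("side",(-50,6,10),C(355,517)),("side",(100,6,55),C(89,417))],[.6,.3,0,0])
b=[("top",(-75,0,25),B(593,348)),("top",(90,0,25),B(606,38)),("side",(-75,3,0),C(366,73)),("side",(-75,3,25),C(366,41)),("side",(88,3,25),C(122,30)),("side",(90,3,0),C(122,64))]
fit("bar",b,[.6,0,0,.12])
bn=[("top",(85,100,50),B(437,97)),("top",(85,-100,50),B(777,109)),("top",(-85,-100,50),B(766,397)),("top",(-85,100,50),B(422,384)),
("side",(85,-100,50),C(174,71)),("side",(-85,-100,50),C(394,79)),("side",(85,100,50),C(115,240)),("side",(-85,100,50),C(372,249)),("side",(85,100,0),C(120,294)),("side",(-85,100,0),C(371,305))]
fit("bin",bn,[.6,0,0,0])
fit("mat",[("top",(105,135,5),At(15,26)),("top",(105,-135,5),At(426,58)),("top",(-105,-135,5),At(420,370)),("top",(-105,135,5),At(2,342))],[.6,-.3,0,0],False)
E
```

```text
handle [ 0.4983 -0.3579 -0.0129  0.1157] yawdeg -0.74
[[-0.3, 0.3], [0.1, 0.3], [0.3, 0.1], [-0.2, -0.2], [-0.4, 0.1], [0.0, 0.2], [-0.2, -0.2], [-0.0, -0.2]]
scoop [ 0.4984 -0.3576 -0.0496  0.1173] yawdeg -2.84
[[-0.1, 0.0], [0.4, 0.3], [0.2, 0.2], [-0.3, -0.5], [-0.4, -0.3], [0.1, -0.2], [-0.4, -0.5], [-0.2, -0.6], [-0.0, 0.7], [-0.0, 0.6], [-0.9, 0.1], [0.1, 0.4], [-0.3, -0.1], [0.3, -0.1], [-0.3, 0.6], [0.3, 0.9]]
wheels [ 6.234e-01  2.916e-01 -1.741e-01  2.000e-04] yawdeg -9.98
[[-0.1, 0.5], [0.0, -0.3], [0.3, 0.1], [-0.4, -0.2]]
rack [ 0.6227  0.2908 -0.1891  0.0027] yawdeg -10.83
[[0.1, 0.5], [-0.1, -0.2], [0.6, -1.1], [-0.2, -1.1], [-0.1, 0.7], [-0.4, 0.3], [-0.0, 0.9]]
bar [ 0.649   0.0156 -0.0611  0.1211] yawdeg -3.5
[[-0.2, -1.1], [0.1, -0.0], [0.1, -0.2], [-0.1, -0.1], [0.2, 0.6], [0.5, -0.1]]
bin [ 0.6481  0.0142 -0.0576 -0.0026] yawdeg -3.3
[[-0.2, -0.4], [0.5, -0.1], [1.1, 0.2], [-0.5, -0.0], [-0.5, -0.4], [0.2, -0.5], [-0.6, -0.3], [0.0, 0.3], [0.3, 0.5], [0.6, 0.8]]
mat [ 0.5703 -0.2969 -0.091 ] yawdeg -5.22
[[-0.1, -0.4], [0.1, -0.9], [0.7, 1.0], [-0.7, 0.3]]
```

Emit:
{"op": "jog_arm", "data": {"steps": [[0,0,0,-5.8,1],[0,0,0,-5.8,1],[-0.036,-0.034,0,0,1],[-0.036,-0.034,0,0,1],[-0.036,-0.034,0,0,1],[-0.036,-0.034,0,0,1],[-0.036,-0.034,0,0,1],[-0.036,-0.034,0,0,1],[-0.036,-0.034,0,0,1],[-0.036,-0.034,0,0,1]]}}

```text
clock: 1.1
eef_pos: [0.4308, 0.3177, 0.2311]
tcp_rot: [-3.141, -0.001, 3.092]
force: [0.2, 0.1, -0.3]
finger_gap: 0.0852
gripper_force: 0.0
```

Emit:
{"op": "jog_arm", "data": {"steps": [[-0.036,-0.034,0,0,1],[-0.036,-0.034,0,0,1],[-0.002,-0.046,0,0,1],[-0.002,-0.046,0,0,1],[-0.002,-0.046,0,0,1],[-0.002,-0.046,0,0,1],[-0.002,-0.046,0,0,1],[-0.002,-0.046,0,0,1],[-0.002,-0.046,0,0,1],[-0.002,-0.046,0,0,1]]}}

```text
clock: 2.1
eef_pos: [0.4958, -0.1221, 0.2311]
tcp_rot: [3.141, -0.0, 3.092]
force: [-0.1, 0.6, 1.0]
finger_gap: 0.0852
gripper_force: 0.0
```

Emit:
{"op": "jog_arm", "data": {"steps": [[-0.002,-0.046,0,0,1],[-0.002,-0.046,0,0,1],[-0.002,-0.046,0,0,1],[-0.002,-0.046,0,0,1],[0,-0.02,0,0,1],[0,0,0,0,1],[0,0,0,0,1]]}}

```text
clock: 2.8
eef_pos: [0.4936, -0.3235, 0.2306]
tcp_rot: [3.139, -0.001, 3.092]
force: [0.4, -0.2, -0.4]
finger_gap: 0.0851
gripper_force: 0.0
```

Emit:
{"op": "jog_arm", "data": {"steps": [[-0.007,-0.034,0,0,1],[0,0,0.03,0,1],[0,0,0.03,0,1],[0,0,0.03,0,1],[0,0,0.02,0,1],[0,0,0.02,0,1],[0,0,0,0,1],[0,0,0,0,1]]}}

```text
clock: 3.6
eef_pos: [0.4998, -0.3571, 0.1015]
tcp_rot: [3.141, -0.001, 3.094]
force: [-0.4, -0.5, 0.6]
finger_gap: 0.0852
gripper_force: 0.0
```

Emit:
{"op": "jog_arm", "data": {"steps": [[0,0,0,0,0.5],[0,0,0,0,0.3],[0,0,0,0,0.2],[0,0,0,0,0.2],[0,0,0,0,0.1],[0,0,0,0,0.1],[0,0,0,0,0],[0,0,0,0,0],[0,0,0,0,0],[0,0,0,0,0]], "grip_force": 80}}

```text
clock: 4.6
eef_pos: [0.4996, -0.359, 0.1019]
tcp_rot: [-3.141, 0.0, 3.092]
force: [-0.5, 1.6, 5.3]
finger_gap: 0.023
gripper_force: 78.7
```

Emit:
{"op": "jog_arm", "data": {"steps": [[0,0,-0.01,0,0],[0,0,-0.03,0,0],[0,0,-0.03,0,0],[0,0,-0.03,0,0],[0,0,-0.04,0,0],[0.021,0.041,0,0,0],[0.021,0.041,0,0,0],[0.021,0.041,0,0,0],[0.021,0.041,0,0,0],[0.021,0.041,0,0,0]], "grip_force": 110}}

```text
clock: 5.6
eef_pos: [0.4033, -0.1471, 0.241]
tcp_rot: [3.141, -0.001, 3.092]
force: [1.0, -0.2, -3.8]
finger_gap: 0.0227
gripper_force: 108.7
```

Emit:
{"op": "jog_arm", "data": {"steps": [[0.0035,0.04,0,0,0],[0.0035,0.04,0,0,0],[0.0035,0.04,0,0,0],[0.0035,0.04,0,0,0],[0.0035,0.04,0,0,0],[0.0035,0.04,0,0,0],[0.0035,0.04,0,0,0],[0.0035,0.04,0,0,0],[0.0035,0.04,0,0,0],[0.0035,0.04,0,0,0]]}}

```text
clock: 6.6
eef_pos: [0.3887, 0.2538, 0.2411]
tcp_rot: [-3.141, -0.001, 3.093]
force: [0.5, 0.2, -3.1]
finger_gap: 0.0226
gripper_force: 108.9
```

Emit:
{"op": "jog_arm", "data": {"steps": [[0.0035,0.04,0,0,0],[0.0035,0.04,0,0,0],[0,0,0,3.8,0],[0,0,0,3.9,0],[0,0,0.03,0,0],[0,0,0.03,0,0],[0,0,0,0,0],[0,0,0,0,0]]}}

```text
clock: 7.4
eef_pos: [0.3861, 0.3323, 0.181]
tcp_rot: [-3.14, -0.002, 2.958]
force: [0.1, 0.5, -3.7]
finger_gap: 0.0226
gripper_force: 109.7
```

```bash
cat > look.py <<'E'
import sys,cv2,numpy as np,pickle
from plant import r
def look(tag,T,S,s):
    o=r.observe(); print(o["clock"],o["eef_pos"],o["tcp_rot"],o["force"])
    F={n:r.grab_frame(n) for n in("side","top")}; pickle.dump(F,open(f"pics/{tag}.pkl","wb")); out=[]
    for n,(x0,x1,y0,y1) in(("top",T),("side",S)):
        c=cv2.resize(np.ascontiguousarray(F[n]["image"][y0:y1,x0:x1,::-1]),None,fx=s,fy=s,interpolation=cv2.INTER_CUBIC)
        for x in range(-(-x0//10)*10,x1,10):
            p=int((x+.5-x0)*s); cv2.line(c,(p,0),(p,6),(0,0,0),1); cv2.putText(c,str(x),(p-9,16),0,.33,(255,255,255),1)
        for y in range(-(-y0//10)*10,y1,10):
            p=int((y+.5-y0)*s); cv2.line(c,(0,p),(6,p),(0,0,0),1); cv2.putText(c,str(y),(7,p+4),0,.33,(255,255,255),1)
        out.append(c)
    h=max(c.shape[0] for c in out); out=[cv2.copyMakeBorder(c,0,h-c.shape[0],0,0,0) for c in out]
    im=np.hstack(out); cv2.imwrite(f"pics/{tag}.png",im); print(im.shape)
E
python3 - <<'E'
from look import look
look("D",(125,205,150,260),(225,345,200,320),4)
E
```

```text
7.4 [0.38610875 0.33230753 0.18101789] [-3.14027605e+00 -1.63813968e-03  2.95788354e+00] [ 0.07111835  0.518452   -3.74944185]
(480, 800, 3)
```

View pics/D.png

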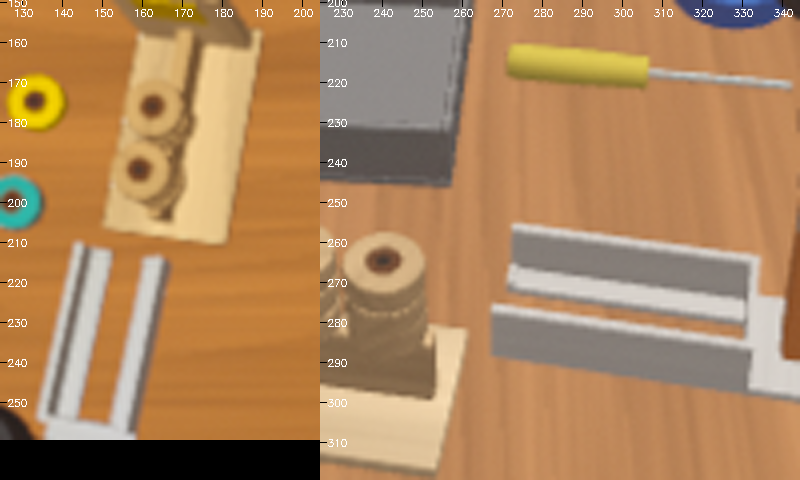

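```bash
python3 - <<'E'
from h import *
G=pickle.load(open("pics/D.pkl","rb"))
T=lambda x,y:(x/4+124.5,y/4+149.5); S=lambda x,y:((x-320)/4+224.5,y/4+199.5)
p=[("top",(125,32,33),T(74,241)),("top",(-5,32,33),T(38,418)),("top",(125,-32,33),T(165,257)),("top",(-5,-32,33),T(129,434)),
("side",(125,32,33),S(492,305)),("side",(-5,32,33),S(751,347)),("side",(125,32,0),S(491,354)),("side",(-5,32,0),S(750,391)),("side",(125,-32,33),S(513,225)),("side",(-5,-32,33),S(758,257))]
x=fit("scoop",p,[.42,.33,-.18,.084],F=G)
x2=fit("rack",[("top",(23.5,0,109),T(153,106)),("top",(-23.5,0,109),T(139,169)),("side",(-23.5,0,109),S(383,260)),
 ("top",(-60,40,10),T(103,228)),("top",(-60,-40,10),T(226,243))],[.6,.3,-.18,0],False,F=G)
hx=x[:2]-.03*np.array([np.cos(x[2]),np.sin(x[2])]); print("handle",hx)
for yaw in(-.174,-.185):
  u=np.array([np.cos(yaw),np.sin(yaw)]);v=np.array([-u[1],u[0]]);d=x[:2]-[.623,.2912]; print("scoop in rack",d@u,d@v, x[2]-yaw)
E
```

```text
scoop [ 0.415   0.3272 -0.1757  0.0839] yawdeg -10.06
[[0.9, 0.7], [0.3, 1.0], [-0.4, 0.2], [-0.5, 0.6], [-0.9, 1.0], [0.7, 0.1], [-0.6, 0.1], [-0.7, 0.5], [-0.6, -1.1], [0.2, -0.9]]
rack [ 0.6234  0.2914 -0.1655] yawdeg -9.48
[[-0.3, 0.4], [0.1, -0.0], [-0.4, -0.2], [2.5, 0.1], [-3.8, 0.0]]
handle [0.38547673 0.33239701]
scoop in rack -0.21106890810649323 -0.000595776351258248 -0.0016634755052235828
scoop in rack -0.21104958515861152 -0.002917451474487699 0.009336524494776427
```

Emit:
{"op": "jog_arm", "data": {"steps": [[0,0.001,0.024,-0.3,0],[0,0,0.024,0,0],[-0.02,0,0,0,0],[-0.02,0,0,0,0],[-0.01,0,0,0,0],[-0.01,0,0,0,0],[-0.01,0,0,0,0],[-0.01,0,0,0,0],[0,0,0,0,0]]}}

```text
clock: 8.4
eef_pos: [0.4672, 0.3194, 0.1337]
tcp_rot: [3.14, 0.002, 2.962]
force: [0.3, -0.0, -2.9]
finger_gap: 0.0227
gripper_force: 109.8
```

```bash
python3 - <<'E'
from look import look
look("E",(130,200,150,240),(205,320,220,320),4.3)
E
```

```text
8.4 [0.46724801 0.31938844 0.1336811 ] [3.14041474e+00 2.11287385e-03 2.96230673e+00] [ 0.29440185 -0.01271778 -2.93447321]
(430, 795, 3)
```

View pics/E.png

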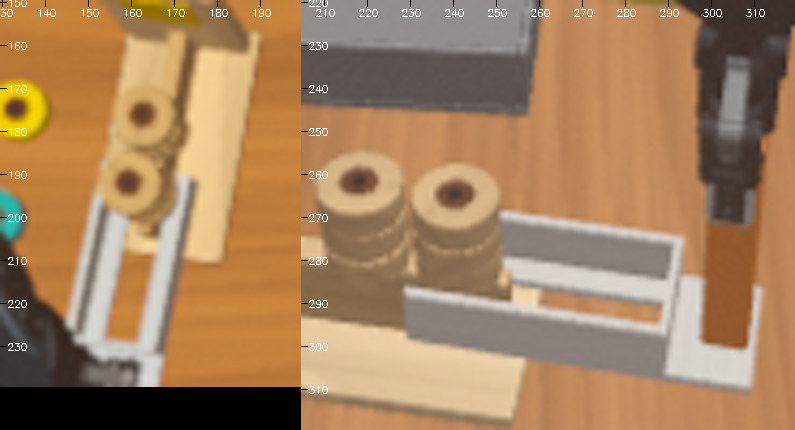

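Emit:
{"op": "jog_arm", "data": {"steps": [[-0.01,0,0,0,0],[-0.01,0,0,0,0],[-0.01,0,0,0,0],[-0.01,0,0,0,0],[-0.01,0,0,0,0],[-0.01,0,0,0,0],[-0.01,0,0,0,0],[-0.005,0,0,0,0],[0,0,0,0,0]]}}

```text
clock: 9.4
eef_pos: [0.5403, 0.3058, 0.1333]
tcp_rot: [3.141, 0.001, 2.962]
force: [-0.4, -0.2, -3.7]
finger_gap: 0.0228
gripper_force: 109.8
```

```bash
python3 - <<'E'
from look import look
look("F",(130,200,145,235),(185,300,220,320),4.3)
E
```

```text
9.4 [0.54027434 0.30582189 0.13328282] [3.14126205e+00 7.08783653e-04 2.96240189e+00] [-0.41845024 -0.22291005 -3.74150479]
(430, 795, 3)
```

View pics/F.png

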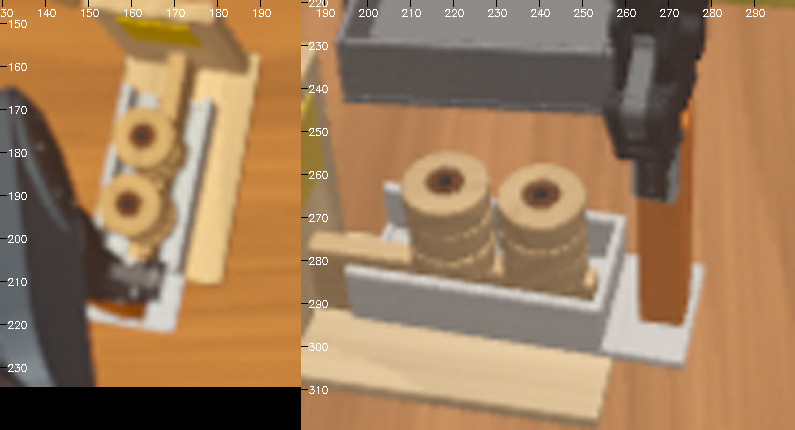

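Emit:
{"op": "jog_arm", "data": {"steps": [[0,0,-0.006,0,0],[0,0,-0.004,0,0],[0,0,-0.002,0,0],[0,0,-0.002,0,0],[0,0,-0.002,0,0],[0,0,-0.003,0,0],[0,0,-0.004,0,0],[0,0,-0.006,0,0],[0,0,-0.006,0,0],[0,0,-0.005,0,0]]}}

```text
clock: 10.5
eef_pos: [0.5395, 0.3061, 0.1741]
tcp_rot: [3.141, 0.001, 2.963]
force: [0.1, 0.4, -4.1]
finger_gap: 0.0229
gripper_force: 109.7
```

Emit:
{"op": "jog_arm", "data": {"steps": [[0,0,-0.005,0,0],[0,0,-0.005,0,0],[0,0,-0.003,0,0],[0,0,0,0,0],[0,0,0,0,0]]}}

```text
clock: 11.0
eef_pos: [0.5391, 0.306, 0.1863]
tcp_rot: [-3.141, -0.0, 2.963]
force: [0.3, 0.7, -3.9]
finger_gap: 0.0224
gripper_force: 109.7
```

```bash
python3 - <<'E'
from look import look
look("G",(130,200,145,235),(185,300,200,300),4.3)
E
```

```text
11.0 [0.5391262  0.30598489 0.1862612 ] [-3.14148631e+00 -1.84785902e-04  2.96309390e+00] [ 0.34223826  0.73015998 -3.94096572]
(430, 795, 3)
```

View pics/G.png

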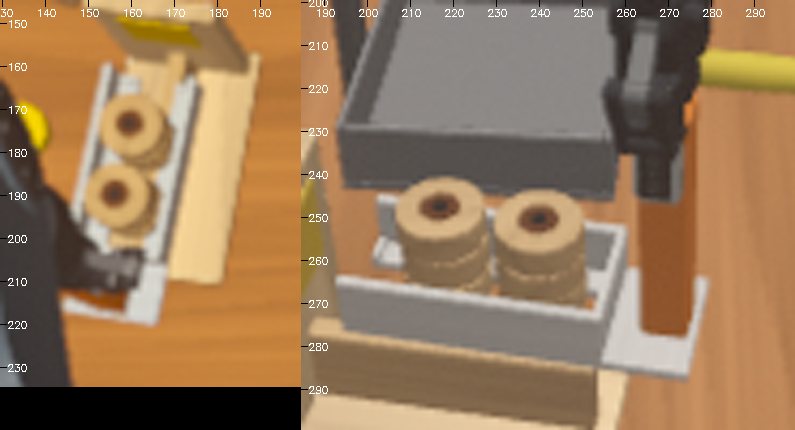

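Emit:
{"op": "jog_arm", "data": {"steps": [[0,-0.004,0,0,0],[0,-0.008,0,0,0],[0,-0.012,0,0,0],[0,-0.014,0,0,0],[0,-0.014,0,0,0],[0,-0.014,0,0,0],[0,-0.014,0,0,0],[0,-0.01,0,0,0],[0,-0.006,0,0,0],[0,-0.004,0,0,0]]}}

```text
clock: 12.1
eef_pos: [0.5216, 0.207, 0.1864]
tcp_rot: [3.141, 0.0, 2.962]
force: [-0.3, -0.1, -4.2]
finger_gap: 0.0231
gripper_force: 109.7
```

Emit:
{"op": "jog_arm", "data": {"steps": [[-0.002,-0.004,0.001,-0.4,0],[-0.004,-0.007,0.002,-0.7,0],[-0.005,-0.008,0.002,-0.8,0],[-0.005,-0.008,0.002,-0.8,0],[-0.006,-0.01,0.003,-0.9,0],[-0.006,-0.01,0.003,-0.9,0],[-0.005,-0.008,0.002,-0.8,0],[-0.005,-0.008,0.002,-0.7,0],[-0.004,-0.006,0.001,-0.5,0],[-0.002,-0.003,0.001,-0.3,0]]}}

```text
clock: 13.1
eef_pos: [0.5568, 0.1302, 0.1672]
tcp_rot: [-3.142, 0.0, 3.082]
force: [-0.2, -0.1, -4.5]
finger_gap: 0.0228
gripper_force: 109.8
```

Emit:
{"op": "jog_arm", "data": {"steps": [[0,0,0,0,0],[0,0,0,0,0]]}}

```text
clock: 13.3
eef_pos: [0.556, 0.131, 0.1673]
tcp_rot: [3.141, -0.0, 3.082]
force: [0.4, 0.1, -4.2]
finger_gap: 0.0229
gripper_force: 109.7
```

```bash
python3 - <<'E'
from look import look
look("H",(150,290,130,220),(165,295,165,265),2.9)
E
```

```text
13.3 [0.55601777 0.1310214  0.16732868] [ 3.14136409e+00 -3.10732557e-04  3.08180015e+00] [ 0.39880403  0.05039166 -4.23533425]
(290, 783, 3)
```

Emit:
{"op": "jog_arm", "data": {"steps": [[0,-0.004,0,0,0],[0,-0.008,0,0,0],[0,-0.011,0,0,0],[0,-0.012,0,0,0],[0,-0.012,0,0,0],[0,-0.01,0,0,0],[0,-0.008,0,0,0],[0,-0.006,0,0,0],[0,-0.006,0,0,0],[0,-0.006,0,0,0]]}}

```text
clock: 14.4
eef_pos: [0.5512, 0.0476, 0.1673]
tcp_rot: [3.142, -0.0, 3.082]
force: [-0.4, 0.4, -5.3]
finger_gap: 0.0229
gripper_force: 109.8
```

Emit:
{"op": "jog_arm", "data": {"steps": [[0,-0.006,0,0,0],[0,-0.006,0,0,0],[0,-0.006,0,0,0],[0,-0.006,0,0,0],[0,-0.006,0,0,0]]}}

```text
clock: 14.9
eef_pos: [0.5494, 0.0176, 0.1673]
tcp_rot: [-3.142, 0.0, 3.082]
force: [-0.0, -0.6, -4.9]
finger_gap: 0.0232
gripper_force: 109.7
```

Emit:
{"op": "jog_arm", "data": {"steps": [[0,-0.006,0,0,0],[0,-0.006,0,0,0],[0,-0.006,0,0,0],[0,-0.006,0,0,0],[0,-0.006,0,0,0],[0,-0.006,0,0,0],[0,-0.006,0,0,0],[0,-0.006,0,0,0],[0,-0.006,0,0,0],[0,-0.006,0,0,0]]}}

```text
clock: 15.9
eef_pos: [0.5458, -0.0423, 0.1673]
tcp_rot: [3.142, -0.0, 3.082]
force: [0.6, -0.8, -4.2]
finger_gap: 0.0225
gripper_force: 109.8
```

Emit:
{"op": "jog_arm", "data": {"steps": [[0,-0.008,0,0,0],[0,-0.01,0,0,0],[0,-0.01,0,0,0],[0,-0.01,0,0,0],[0,-0.006,0,0,0],[0,0,0,0,0]]}}

```text
clock: 16.5
eef_pos: [0.5434, -0.0869, 0.1674]
tcp_rot: [-3.141, 0.0, 3.08]
force: [-0.9, -0.2, -4.2]
finger_gap: 0.023
gripper_force: 109.8
```

```bash
python3 - <<'E'
from look import look
look("I",(215,315,130,230),(165,275,165,255),3.8)
E
```

```text
16.5 [ 0.54335508 -0.08694127  0.16736053] [-3.14132950e+00  4.05898330e-04  3.08037103e+00] [-0.86884731 -0.22497786 -4.16655416]
(380, 798, 3)
```

View pics/I.png

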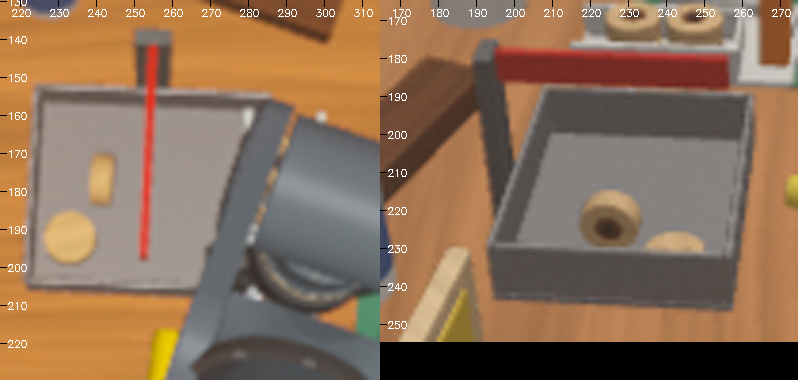

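Emit:
{"op": "jog_arm", "data": {"steps": [[0,0,-0.004,0,0],[0,0,-0.007,0,0],[0,0,-0.009,0,0],[0,0,-0.01,0,0],[0,0,-0.01,0,0],[0,0,-0.008,0,0],[0,0,-0.005,0,0],[0,0,-0.002,0,0],[0.001,-0.006,0,0,0],[0.001,-0.012,0,0,0]]}}

```text
clock: 17.6
eef_pos: [0.5396, -0.1035, 0.2219]
tcp_rot: [3.141, -0.001, 3.083]
force: [0.4, 0.0, -4.1]
finger_gap: 0.0231
gripper_force: 110.0
```

Emit:
{"op": "jog_arm", "data": {"steps": [[0.002,-0.018,0,-0.2,0],[0.002,-0.02,0,-0.2,0],[0.002,-0.02,0,-0.2,0],[0.002,-0.02,0,0,0],[0.002,-0.02,0,0,0],[0.002,-0.02,0,0,0],[0.002,-0.02,0,0,0],[0.002,-0.02,0,0,0],[0.002,-0.02,0,0,0],[0.002,-0.02,0,0,0]]}}

```text
clock: 18.6
eef_pos: [0.5091, -0.3021, 0.2216]
tcp_rot: [3.141, -0.001, 3.092]
force: [0.6, 1.0, -4.9]
finger_gap: 0.023
gripper_force: 109.7
```

Emit:
{"op": "jog_arm", "data": {"steps": [[0.002,-0.018,0,0,0],[0.002,-0.016,0,0,0],[0.002,-0.012,0,0,0],[0.001,-0.008,0,0,0],[0,-0.004,0,0,0],[0,0,0,0,0],[0,0,0,0,0]]}}

```text
clock: 19.3
eef_pos: [0.5002, -0.3572, 0.2223]
tcp_rot: [3.141, -0.0, 3.093]
force: [-0.7, 0.1, -3.6]
finger_gap: 0.0234
gripper_force: 109.9
```

Emit:
{"op": "jog_arm", "data": {"steps": [[0,-0.001,0.004,0,0],[0,0,0.01,0,0],[0,0,0.015,0,0],[0,0,0.018,0,0],[0,0,0.018,0,0],[0,0,0.018,0,0],[0,0,0.014,0,0],[0,0,0.01,0,0],[0,0,0.005,0,0],[0,0,0.002,0,0]]}}

```text
clock: 20.3
eef_pos: [0.5001, -0.3589, 0.1079]
tcp_rot: [3.141, -0.0, 3.092]
force: [0.0, -0.1, -3.7]
finger_gap: 0.0225
gripper_force: 109.7
```

Emit:
{"op": "jog_arm", "data": {"steps": [[0,0,0.002,0,0],[0,0,0.002,0,0],[0,0,0.002,0,0],[0,0,0,0,0]]}}

```text
clock: 20.7
eef_pos: [0.5001, -0.3589, 0.1024]
tcp_rot: [-3.142, 0.0, 3.092]
force: [-0.6, -0.2, -4.5]
finger_gap: 0.0229
gripper_force: 109.7
```

Emit:
{"op": "jog_arm", "data": {"steps": [[0,0,0.001,0,0],[0,0,0,0,0]]}}

```text
clock: 20.9
eef_pos: [0.5002, -0.359, 0.1019]
tcp_rot: [-3.141, 0.0, 3.092]
force: [-1.1, 0.4, 0.3]
finger_gap: 0.0226
gripper_force: 110.2
```

Emit:
{"op": "jog_arm", "data": {"steps": [[0,0,0,0,0],[0,0,0,0,0],[0,0,0,0,0.3],[0,0,0,0,0.4],[0,0,0,0,0.6],[0,0,0,0,0.8],[0,0,0,0,1],[0,0,0,0,1],[0,0,0,0,1]], "grip_force": 20}}

```text
clock: 21.8
eef_pos: [0.5002, -0.359, 0.1013]
tcp_rot: [-3.141, 0.0, 3.092]
force: [-0.3, -0.5, -0.3]
finger_gap: 0.0852
gripper_force: 0.0
```

Emit:
{"op": "jog_arm", "data": {"steps": [[0,0,-0.01,0,1],[0,0,-0.02,0,1],[0,0,-0.03,0,1],[0,0,-0.03,0,1],[0,0,-0.04,0,1],[0.01,0.04,0,0,1],[0.01,0.04,0,0,1],[0.01,0.04,0,0,1],[0.01,0.04,0,0,1],[0.01,0.04,0,0,1]]}}

```text
clock: 22.8
eef_pos: [0.4596, -0.1553, 0.2322]
tcp_rot: [-3.141, 0.001, 3.092]
force: [0.9, 0.5, -0.3]
finger_gap: 0.0854
gripper_force: 0.0
```

Emit:
{"op": "jog_arm", "data": {"steps": [[0.005,0.04,0,0,1],[0.005,0.04,0,0,1],[0,0.04,0,0,1],[0,0.04,0,0,1],[0,0.04,0,0,1],[0,0.04,0,0,1],[0,0.02,0,0,1],[0,0,0,0,1],[0,0,0,0,1]]}}

```text
clock: 23.7
eef_pos: [0.4629, 0.1035, 0.2318]
tcp_rot: [-3.141, 0.001, 3.094]
force: [-0.2, -0.8, 0.5]
finger_gap: 0.0858
gripper_force: 0.0
```

```bash
python3 - <<'E'
from look import look
look("J",(300,400,160,245),(220,300,110,195),4.4)
import pickle,numpy as np,cv2
G=pickle.load(open("pics/J.pkl","rb"));F0={n:pickle.load(open(f"pics/{n}0.pkl","rb")) for n in G}
def cen(im,m):
    ys,xs=np.nonzero(m); return len(xs),round(xs.mean(),2),round(ys.mean(),2)
for n,(x0,x1,y0,y1) in {"top":(308,396,165,240),"side":(226,300,115,190)}.items():
  for k,F in(("before",F0),("after",G)):
    im=F[n]["image"][y0:y1,x0:x1].astype(int); R,g,b=im[...,0],im[...,1],im[...,2]
    w=np.zeros(R.shape,bool)
    print(n,k,"blue",cen(im,(b>R+40)&(b>g+20)&(np.arange(y0,y1)[:,None]>(130 if n=='side' else 0)+18*(n=='side'))),"orange",cen(im,(R>120)&(R>b+100)&(b<60)),
     "beech px",int(((R>170)&(R-b>35)&(R-b<110)&(g>130)).sum()))
E
```

```text
23.7 [0.46293284 0.10349637 0.23183436] [-3.14105382e+00  9.39358062e-04  3.09377302e+00] [-0.16177744 -0.75368811  0.51054979]
(374, 792, 3)
top before blue (78, np.float64(25.69), np.float64(58.27)) orange (1064, np.float64(51.14), np.float64(26.64)) beech px 5
top after blue (81, np.float64(25.49), np.float64(58.43)) orange (725, np.float64(57.53), np.float64(19.98)) beech px 267
side before blue (184, np.float64(55.17), np.float64(47.98)) orange (36, np.float64(21.33), np.float64(55.28)) beech px 67
side after blue (186, np.float64(55.17), np.float64(47.98)) orange (44, np.float64(26.7), np.float64(50.52)) beech px 252
```

```bash
python3 -c "
from plant import r
print(r.finish_job())"
```

```text
the job is handed in; nothing more can be done
None
```

I handed the job in at 24 s. All six wheels came off the rack together, and the bar pushed two into the grey bin (seen in a picture). The orange scoop is upright on the green mat with the other four, which I checked only by pixel counts and force because the picture allowance was used up. The blue-handled scoop has not moved.

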